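# Clear the lens and clip the sprung dust cap into a bench inspection camera

## Task

Get the inspection camera ready to put away: take the yellow pry tool off its lens mouth and lay it on the blue mat, then take the dust cap out of the parts tray and fit it to the mouth. Pinch the cap's two orange tabs together to get it in, with the tabs lined up with the red marks, and let them spring out into the barrel's windows so that the cap sits flush on the rim, latched and released. Leave the bottle, the spool, the tape roll on the mat and the brass adapter in the tray where they are.

Things in the scene. Friction and masses are not known exactly. Their poses are not given: they have to be found in the camera images.
- camera: inspection camera standing on its back, lens up, fixed to the bench: grey housing 76 x 76 x 40 mm, above it an upright round barrel, 64 mm outside, 52 mm bore, rim 80 mm above the bench. Under a lip 5 mm deep the barrel wall has two windows 20 mm wide and 16 mm high, facing the camera's +y and -y, a red mark on the rim over each. Glass 20 mm below the rim. Origin: centre of the underside.
- camera_rim (a point): centre of the mouth, level with the rim's top (80 mm above the bench); axes as the camera's: the windows and red marks lie along +y and -y
- mat: blue work mat, 240 mm along its x, 180 mm along its y, 3 mm thick, fixed. Origin: centre of its underside.
- tray: grey parts tray, 200 mm along its x, 68 mm along its y, 37 mm high, fixed, walls and floor 4 mm, three pockets in a row along its x with centres 64 mm apart (middle one at the origin), each about 61 x 60 mm inside. The cap lies in one end pocket, the adapter in the other, the middle one is empty. Origin: centre of its underside.
- cap: black dust cap, 74 g, standing upright in a tray pocket where there is no room for fingers beside its tabs (the rib stands clear of the walls). Origin: centre of its underside, z up. Plug 48 mm across, 12 mm high; above it a flange 58 mm across, z = 12 to 15 mm, that comes to lie on the rim. Two orange sprung tabs on its +y and -y sides. Seated, its origin lies 12 mm below the rim's centre.
- cap_rib (a point): top centre of the cap's white grip rib, 50 mm above its underside; the rib is 10 mm along the cap's x, 24 mm along y and 35 mm high above the flange; the cap can be lifted by it, with the tabs left sprung out
- tab_a (a joint): the tab on the cap's +y side: 0 m sprung out, 0.007 m pinched fully in against a rigid stop (grows inward); about 4 N to start, 8 N fully in. Its upright finger pad is 20 mm along x, 5 mm thick, from 15 to 34 mm above the cap's underside, its outer face 28 mm from the axis at rest, 21 mm pinched (56 and 42 mm over both pads).
- tab_b (a joint): the tab on the cap's -y side, the same mirrored. Under each tab is a catch 12 mm wide, 4 mm thick, 1.5 to 5.5 mm above the cap's underside, that reaches 30 mm from the axis at rest (too wide for the 26 mm bore radius) and 23 mm pinched (passes); released in the bore it springs into a window.
- prytool: rigid plastic pry tool, 30 g, lying flat across the lens mouth at the start: 145 mm long along its x, yellow handle 14 mm wide and 12 mm high from x = -70 to +30 mm, lower black blade from +30 to +75 mm. Origin: underside, 70 mm from the handle end and 75 mm from the blade tip, z up.
- bottle: white cleaner bottle with a red top, 44 mm across, 180 mm high, standing about 110 mm from the camera's axis on its -x side; leave alone. Origin: centre of its underside.
- spool: bare metal wire spool, 44 mm across, 28 mm high, standing about 90 mm from the camera's axis on its +x side; leave alone. Origin: centre of its underside.
- tape: yellow tape roll, 52 mm across, 18 mm high, lying on the mat; leave alone. Origin: centre of its underside.
- adapter: brass adapter, 48 mm across, 22 mm high, in a tray pocket; leave alone. Origin: centre of its underside.
Not all that is in view belongs to the job. There is more than one size of the cap; the job needs the largest. There is more than one size of the prytool; the one meant has the size given above.

How it is judged (in metres and radians):
On the way, in this order (a step that is already met when the one before it is completed fails the run):
1. the pry tool is laid on the blue mat (x of prytool in the frame of mat between -0.115 and 0.115 m and y of prytool in the frame of mat between -0.085 and 0.085 m and height (world z) of prytool below 0.012 m and linear speed of prytool below 0.03 m/s and contact force between prytool and the fingers below 0.05 N), for 0.2 s.
2. the cap is at the lens mouth with both tabs pinched in (horizontal distance between cap and camera_rim below 0.015 m and height (world z) of cap below 0.12 m and value of joint each of tab_a, tab_b above 0.004 m), for 0.1 s.
At the end, for the whole second after the job is handed in: The cap is upright in the lens mouth (axis within 4 mm), its flange on the rim within 1.5 mm, both tabs sprung out into the windows (each within 2 mm of fully out), at rest; the pry tool lies at rest on the blue mat with its middle over the mat (horizontal distance between cap and camera_rim below 0.004 m and z of cap in the frame of camera_rim between -0.014 and -0.0105 m and angle between the z axis of cap and the z axis of camera_rim, either way round below 0.06 rad and angle between the y axis of cap and the y axis of camera_rim, either way round below 0.3 rad and value of joint each of tab_a, tab_b below 0.002 m and linear speed of cap below 0.02 m/s and x of prytool in the frame of mat between -0.115 and 0.115 m and y of prytool in the frame of mat between -0.085 and 0.085 m and height (world z) of prytool below 0.012 m and linear speed of prytool below 0.03 m/s); the robot touches nothing.
It fails at once if the bottle is moved more than 20 mm (distance of bottle from where it was at the start of the episode above 0.02 m).
It fails at once if the spool is moved more than 20 mm (distance of spool from where it was at the start of the episode above 0.02 m).
It fails at once if the tape is moved more than 20 mm (distance of tape from where it was at the start of the episode above 0.02 m).
It fails at once if the adapter is moved more than 20 mm (distance of adapter from where it was at the start of the episode above 0.02 m).
It also fails if it takes over 72 s, if anything falls off the work surface, if the arm or the gripper's body presses on something with over 40 N, if the wrist force passes 120 N, or if a joint passes its speed limit or range.

## Robot

A 7-joint arm with a two-finger parallel gripper is mounted at the origin on the work surface. World frame = base frame: x ahead of the robot, y to its left, z up, the work surface at z = 0. Lengths are in m, angles in degrees, forces in N, time in s.
With the tool pointing down it reaches from about 0.425 to 0.875 m from the base axis. Payload 4.7 kg.
Tool frame: the origin (TCP) lies between the finger pads; the fingertips stand 19 mm ahead of it and the grasp point (between the pads) is the TCP; x points along the fingers, z is the direction in which the jaws open and shut, and the axes are right-handed (so a half turn about x gives the same grasp; the last joint's range is limited). The gripper opens to 87 mm and grips with 3 to 60 N. Pads are 19 mm wide; open, the fingers measure 117 mm over their backs; the gripper's body (75 mm by 190 mm) begins 51 mm behind the grasp point.
Start: joints at [-69.666, 18.392, -4.016, 83.108, 1.295, 78.541, -3.26], TCP at [0.217, 0.613, 0.242] pointing down, gripper open.
Joint ranges: [-163.93, 163.93], [-17.29, 119.83], [-79.2, 71.16], [3.27, 140.29], [-89.18, 269.18], [5.43, 117.66], [-154.24, 154.24]. Speed limits (degrees/s): [147.25, 147.25, 180, 180, 180, 180, 180].

## Interface

Orientations are given as [roll, pitch, yaw] about the fixed x, y, z axes, in that order (R = Rz(yaw) Ry(pitch) Rx(roll)).
In Python, from cell import monitor, read_camera, camera_model, env, regions_of gives the robot as it stands. The module is installed in compiled form; this text tells all that it offers.
- The arm moves only by the tool step_arm, never from a script. Its argument "deltas" is a list of rows, each a list of 5 numbers: the gripper's target within -1 to 1 (fully open at 1, half-way at 0, shut at -1), then the shift along the tool's x, y, z in m, then the turn about the tool's x in degrees. A call has 1 to 12 rows; each row is the pose to reach, as a shift and turn from the pose commanded when the call began, along the tool's axes at that moment; what a row does not reach only later rows make up. A row lasts 1/8 s, in which the tool goes at most 62.5 mm and 10.7 degrees, less where a joint would pass 70% of its speed; a pose out of reach is approached as far as the arm can. A call with a gripper value outside its range is refused whole. The fingers move at their own pace and stop on an object; "newtons" is the grip in N (left out, the last holds). Time passes only in rows, so rows that repeat a pose let the fingers close. It gives the time, the measured TCP pose, the force and the opening at its end, in the units of the state.
- monitor.get_obs(): the state, without advancing time (a new reading comes with each control period).
- read_camera(name): name is "scene" or "top" or "wrist"; returns (picture, depth): 480x640x3 uint8, red, green, blue; 480x640 float32, m along the optical axis (not along the pixel's ray), 0 where there is no reading.
- camera_model(name): a dict with "fx", "fy", "cx", "cy" (pixels), "xyz" and "attitude" of the camera in the world. Camera axes: x right, y down, z forward; pixel columns grow to the right and rows downward; lengths in m; the calibration is good to about 2 mm. A picture is of the moment at which its call begins: read the wrist's pose just before it. camera_model takes no time and is no camera call; for the wrist camera it gives the pose at the moment of the call.
- env.sign_off(): hands the job in, once; it reports no verdict.
Trained networks look in the newest picture that a camera, given by its name, has taken for a name from the list of things; names that differ only in an ending like _2 or _b are one class to them, and where a whole thing is asked for, a point or a joint stands for the part that bears it (a point fixed in the world has none). Each returns a list of dicts, best first, with "p" (0 to 1); they miss things now and then, are a little off and sometimes report something else, mostly with a low value. They report only what shows in the picture. A call takes as long as a camera call. They do not tell look-alikes from the thing itself.
- regions_of(camera, thing): "pixels" (480x640 bool, what is visible of it) and "pixel" ([column, row] in pixels, amid what is visible of it).
The state is a dict: "time_s": time; "qpos": joint angles; "joint_velocities": joint speeds; "effort": joint torques, N m; "tool_pos": TCP position; "tool_rot": TCP orientation; "force": force on the tool from outside, world axes, zero at the start; "wrist_torque": the same for the moment, N m; "grip_width": finger opening in m.
Only numpy, scipy, OpenCV 4.12 (cv2) and the standard library are available. Lean on these libraries where they do the work, as an engineer would, in place of code of your own. Each camera call takes 0.05 s, during which the arm holds its last target. There are 200 camera calls.

## Working session

There is one attempt and no reset: what is moved stays moved. The work goes in short steps, Python scripts to look and compute and a tool call to move; the robot and the scene stay as the last step left them, time stands still between calls to the robot, and variables do not carry over. Pictures are saved under pics/ and viewed, about 8 in all and at most 12, crops included, and the job is handed in when it is done.

Besides the shell and the picture viewer there is one more tool, called after "Emit:" as name([rows], argument=value, ...), one row to a line, values as JSON. step_arm: Moves the arm, as the interface text tells. Its arguments: {"type":"object","properties":{"deltas":{"type":"array"},"newtons":{"type":"number"}},"required":["deltas"]}

```bash
mkdir -p pics; cat > h.py <<'E'
import numpy as np, cv2
from cell import monitor, read_camera, camera_model, env, regions_of
from scipy.spatial.transform import Rotation as R
def look(n):
    m=camera_model(n); im,d=read_camera(n); return m,im,d
def rot(m):
    a=np.array(m["attitude"],float)
    return a if a.shape==(3,3) else (R.from_quat(a).as_matrix() if a.size==4 else R.from_euler('xyz',a,degrees=True).as_matrix())
def cloud(m,d):
    v,u=np.mgrid[0:480,0:640]
    p=np.stack([(u-m["cx"])/m["fx"]*d,(v-m["cy"])/m["fy"]*d,d],-1)
    return p@rot(m).T+np.array(m["xyz"])
def save(n,im): cv2.imwrite("pics/"+n+".png",im[...,::-1])
E
python3 - <<'E'
from h import *
print(monitor.get_obs())
for c in ["scene","top"]:
    m,im,d=look(c); print(c,m); save(c,im); np.savez(c+".npz",im=im,d=d,P=cloud(m,d))
    P=cloud(m,d)
    for t in ["camera","mat","tray","cap","prytool","bottle","spool","tape","adapter"]:
        for r in regions_of(c,t):
            q=P[r["pixels"]&(d>0)]
            print(t,round(r["p"],2),np.round(r["pixel"]),r["pixels"].sum(),np.round(np.median(q,0),3) if len(q) else None,np.round(q.min(0),3) if len(q) else None,np.round(q.max(0),3) if len(q) else None)
E
```

```text
{'time_s': 0.0, 'qpos': array([-69.66617095,  18.43965231,  -4.01571666,  83.17741007,
         1.29417054,  78.54126057,  -3.26156328]), 'joint_velocities': array([-0.05116779,  0.03503207, -0.00378216,  0.03081112,  0.00225306,
        0.01183587,  0.04298468]), 'effort': array([-2.47029431e-05, -4.91283882e+01, -4.04010639e-01, -3.12530029e+01,
       -6.39976957e-02,  4.35311103e-02,  1.65071133e-04]), 'tool_pos': array([0.21711161, 0.61209396, 0.24043282]), 'tool_rot': array([-177.44570947,   89.88676774, -106.97128643]), 'force': array([ 0.08300574,  0.4698213 , -0.40786587]), 'wrist_torque': array([-0.01765724,  0.00039638, -0.00812276]), 'grip_width': 0.08698724131031846}
scene {'fx': 435.6641475769671, 'fy': 435.6641475769671, 'cx': 316.2278237428572, 'cy': 238.6667137149915, 'xyz': array([0.80010023, 0.38610069, 0.75724557]), 'attitude': array([-1.45918562e+02, -2.58261828e-02,  1.50314866e+02])}
camera 0.64 [396. 347.] 2028 [0.56  0.231 0.055] [ 0.498  0.17  -0.002] [0.59  0.271 0.092]
mat 0.82 [336. 257.] 8343 [0.53  0.002 0.003] [ 0.407 -0.099 -0.003] [0.652 0.089 0.02 ]
[... 1836 characters left out ...]
367  0.011] [ 0.616 -0.389 -0.003] [ 0.656 -0.347  0.039]
cap 0.67 [447. 166.] 289 [ 0.716 -0.276  0.012] [ 0.697 -0.297 -0.001] [ 0.739 -0.255  0.04 ]
prytool 0.71 [213. 240.] 462 [0.534 0.217 0.09 ] [0.51  0.15  0.052] [0.558 0.286 0.097]
prytool 0.65 [153. 256.] 268 [0.503 0.354 0.006] [ 0.492  0.306 -0.005] [0.514 0.406 0.015]
bottle 0.59 [205. 291.] 623 [0.431 0.217 0.116] [ 0.413  0.203 -0.006] [0.468 0.271 0.185]
spool 0.69 [228. 202.] 347 [0.63  0.204 0.027] [ 0.609  0.185 -0.004] [0.652 0.227 0.034]
tape 0.82 [317. 208.] 266 [0.604 0.004 0.02 ] [ 0.578 -0.02   0.001] [0.629 0.028 0.026]
adapter 0.59 [435. 266.] 356 [ 0.496 -0.243  0.023] [ 0.475 -0.268  0.006] [ 0.521 -0.223  0.031]
```

```bash
python3 - <<'E'
from h import *
for c in ["top","scene"]:
    z=np.load(c+".npz"); P=z["P"];d=z["d"]
    def fit(n,mask):
        q=P[mask&(d>0)][:,:2].astype(np.float32); r=cv2.minAreaRect(q); print(c,n,len(q),np.round(r[0],4),np.round(r[1],4),round(r[2],1))
    def box(x0,x1,y0,y1,z0,z1): return (P[...,0]>x0)&(P[...,0]<x1)&(P[...,1]>y0)&(P[...,1]<y1)&(P[...,2]>z0)&(P[...,2]<z1)
    hsv=cv2.cvtColor(z["im"],cv2.COLOR_RGB2HSV); H,S,V=cv2.split(hsv)
    tool=box(.46,.60,.12,.31,.076,.11)&(H>18)&(H<35)&(S>100); fit("handle",tool); print(np.median(P[tool],0))
    fit("rim",box(.49,.60,.16,.28,.073,.084)&~tool)
    fit("mat",(H>95)&(H<130)&(S>100)&box(.38,.68,-.12,.12,-.005,.01))
    fit("tray",box(.43,.69,-.36,-.18,.03,.043))
    fit("rib",box(.58,.66,-.32,-.23,.045,.065)); fit("housing",box(.47,.61,.15,.31,.033,.047))
    tb=box(.58,.66,-.32,-.23,.02,.045)&(H>3)&(H<18)&(S>130); fit("tabs",tb)
im=np.load("top.npz")["im"]; s=np.load("scene.npz")["im"]
save("a",np.vstack([cv2.resize(im[180:320,120:520],(800,280),interpolation=cv2.INTER_CUBIC),cv2.resize(s[130:440,190:500],(310,310))[:,:].repeat(1,0) if 0 else np.hstack([cv2.resize(s[290:440,330:490],(330,310)),cv2.resize(s[130:290,190:390],(470,310))])]))
E
```

```text
top handle 322 [0.5303 0.1982] [0.1006 0.0157] 72.7
[0.52921848 0.19661812 0.09152039]
top rim 256 [0.5369 0.2304] [0.0676 0.0842] 17.2
top mat 8142 [ 0.5303 -0.0066] [0.2401 0.1785] 2.0
top tray 763 [ 0.5613 -0.2603] [0.0691 0.2015] 77.3
top rib 65 [ 0.6231 -0.2739] [0.0249 0.0111] 74.5
top housing 361 [0.5407 0.223 ] [0.0771 0.0759] 84.7
top tabs 38 [ 0.6245 -0.274 ] [0.0564 0.0196] 79.2
scene handle 511 [0.5312 0.2009] [0.1   0.014] 73.9
[0.53296107 0.204611   0.09159031]
scene rim 461 [0.543  0.2211] [0.0651 0.1086] 15.1
scene mat 7560 [ 0.5323 -0.0049] [0.2355 0.1802] 2.3
scene tray 770 [ 0.5576 -0.2799] [0.1162 0.2002] 76.5
scene rib 46 [ 0.6256 -0.2721] [0.0242 0.0095] 79.8
scene housing 566 [0.5425 0.2246] [0.0764 0.0757] 84.0
scene tabs 38 [ 0.6248 -0.2754] [0.0613 0.0198] 80.7
```

View pics/a.png

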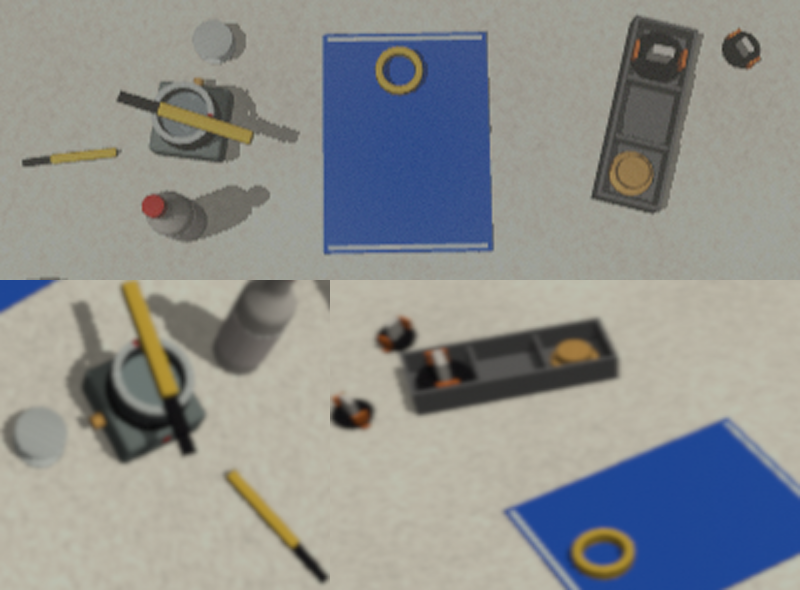

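On top-view pixels, the pry tool candidates are the one on the mouth (213,240) with a 100×14 mm handle and a shorter one on the bench (153,256). The first matches the description. The cap candidates are (446,208) in the tray, with tabs 56 mm across, and the smaller (491,205) and (447,166) on the bench. I choose the one in the tray. The bottle is too tall and too close for a handle grasp, because the gripper body would hit it, so I'll take the tool by its blade end. I'll hover and check up close first.

Emit:
step_arm([
  [1, 0, -0.04, -0.02, 8],
  [1, 0, -0.085, -0.042, 17],
  [1, 0, -0.13, -0.064, 26],
  [1, 0, -0.173, -0.085, 35],
  [1, 0, -0.216, -0.107, 44],
  [1, 0, -0.26, -0.128, 53],
  [1, 0, -0.303, -0.15, 62],
  [1, 0, -0.346, -0.171, 71],
  [1, 0, -0.39, -0.193, 80],
  [1, 0, -0.431, -0.213, 87],
  [1, 0, -0.431, -0.213, 87],
])

```text
time_s: 2.38
tool_pos: [0.5553, 0.2628, 0.2417]
tool_rot: [-33.2, 89.8, -50.2]
force: [-0.9, 0.6, 0.1]
grip_width: 0.0868
```

```bash
cat >> h.py <<'E'
def jaw():
    o=monitor.get_obs(); M=R.from_euler('xyz',o["tool_rot"],degrees=True).as_matrix()
    return o,M,np.degrees(np.arctan2(M[1,2],M[0,2]))
def to(x,y,z,a):
    o,M,j=jaw(); t=-(a-j); t=(t+90)%180-90
    print("at",np.round(o["tool_pos"],4),"jaw",round(j,1),"-> delta",np.round(M.T@(np.array([x,y,z])-o["tool_pos"]),4),"turn",round(t,1),"grip",round(o["grip_width"],4),"F",np.round(o["force"],1),"t",round(o["time_s"],2))
E
python3 - <<'E'
from h import *
o,M,j=jaw(); print(o["tool_pos"],j,o["time_s"],o["qpos"])
m,im,d=look("wrist"); P=cloud(m,d); save("w1",im); np.savez("w1.npz",im=im,P=P,d=d)
H,S,V=cv2.split(cv2.cvtColor(im,cv2.COLOR_RGB2HSV))
def box(x0,x1,y0,y1,z0,z1): return (d>0)&(P[...,0]>x0)&(P[...,0]<x1)&(P[...,1]>y0)&(P[...,1]<y1)&(P[...,2]>z0)&(P[...,2]<z1)
def fit(n,k):
    q=P[k][:,:2].astype(np.float32)
    if len(q)>5: r=cv2.minAreaRect(q); print(n,len(q),np.round(r[0],4),np.round(r[1],4),round(r[2],1),np.round(np.median(P[k][:,2]),4))
t=box(.46,.62,.12,.34,.081,.11); fit("tool",t); fit("handle",t&(H>18)&(H<35)&(S>100)); fit("blade",t&(V<90)&(S<120)&(P[...,1]>.235))
fit("housing",box(.47,.61,.15,.31,.035,.045))
k=box(.47,.61,.15,.31,.076,.0815)&(S<100)
q=P[k]; 
from scipy.optimize import least_squares
# outer rim edge
fit("rim",k)
E
```

```text
[0.55529807 0.2628405  0.24173982] -17.011030118415125 2.375 [-45.53169877  14.28619157  21.17375332  89.34232984  -5.07370585
  77.3049674  -40.85430299]
tool 2576 [0.5368 0.2221] [0.1223 0.0979] 36.7 0.0905
handle 1388 [0.5387 0.2251] [0.0835 0.0131] 73.6 0.0914
blade 971 [0.5483 0.2593] [0.0654 0.0257] 58.4 0.087
housing 1724 [0.5435 0.2256] [0.0752 0.0761] 84.2 0.0391
rim 1606 [0.5437 0.2257] [0.0632 0.064 ] 65.1 0.0795
```

View pics/w1.png

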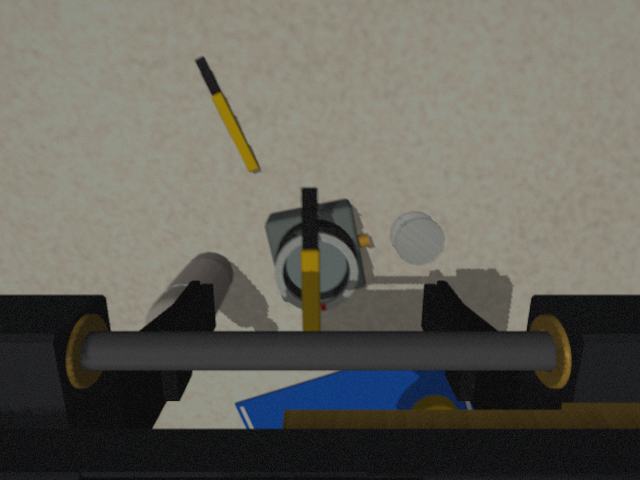

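```bash
python3 - <<'E'
from h import *
for c in ["w1","top","scene"]:
    z=np.load(c+".npz"); im,P,d=z["im"],z["P"],z["d"]
    H,S,V=cv2.split(cv2.cvtColor(im,cv2.COLOR_RGB2HSV))
    a=np.radians(73.5); e=np.array([np.cos(a),np.sin(a)]); n=np.array([-e[1],e[0]]); c0=np.array([.5437,.2257])
    s=(P[...,:2]-c0)@e; w=(P[...,:2]-c0)@n
    k=(d>0)&(abs(w)<.03)&(abs(s)<.12)&(P[...,2]>.083)&(P[...,2]<.1)
    print(c)
    for lo in np.arange(-.11,.1,.01):
        q=k&(s>=lo)&(s<lo+.01)
        if q.sum(): print(round(lo,2),q.sum(),"z",np.round(np.median(P[q][:,2]),4),"w",np.round(np.percentile(w[q],[5,50,95]),4),"yel",round((S[q]>120).mean(),2))
E
```

```text
w1
-0.08 14 z 0.0905 w [-0.0001  0.0045  0.0092] yel 0.0
-0.05 66 z 0.0912 w [-0.0023  0.0044  0.0104] yel 0.88
-0.04 212 z 0.0914 w [-0.0025  0.0036  0.0104] yel 0.89
-0.03 218 z 0.0913 w [-0.002   0.0042  0.0104] yel 0.94
-0.02 235 z 0.0914 w [-0.0026  0.0041  0.0102] yel 0.9
-0.01 236 z 0.0915 w [-0.0022  0.004   0.0107] yel 0.85
-0.0 229 z 0.0914 w [-0.002   0.0039  0.0102] yel 0.9
0.01 249 z 0.0914 w [-0.0018  0.0045  0.0111] yel 0.9
0.02 239 z 0.0877 w [-0.0015  0.0043  0.0095] yel 0.32
0.03 231 z 0.0876 w [-0.0015  0.0043  0.01  ] yel 0.01
0.04 224 z 0.0875 w [-0.0016  0.0041  0.0099] yel 0.02
0.05 192 z 0.0838 w [-0.0006  0.0041  0.0098] yel 0.02
0.06 108 z 0.0838 w [-0.0011  0.0047  0.0096] yel 0.01
top
-0.09 5 z 0.0918 w [0.0009 0.0069 0.0101] yel 0.0
-0.08 37 z 0.0911 w [0.0009 0.0074 0.013 ] yel 0.86
-0.07 35 z 0.0915 w [-0.0001  0.0062  0.0128] yel 0.86
-0.06 37 z 0.0919 w [-0.0001  0.0062  0.0124] yel 0.97
-0.05 34 z 0.0907 w [0.     0.0059 0.0128] yel 0.94
-0.04 36 z 0.0906 w [0.0002 0.007  0.0132] yel 0.89
-0.03 37 z 0.0906 w [-0.0041  0.0064  0.0136] yel 0.81
-0.02 3
[... 574 characters left out ...]
2
-0.06 53 z 0.0915 w [-0.0016  0.0039  0.0109] yel 0.85
-0.05 54 z 0.0913 w [-0.0014  0.0041  0.0111] yel 0.83
-0.04 55 z 0.0912 w [-0.0016  0.0038  0.0111] yel 0.82
-0.03 52 z 0.0916 w [-0.0019  0.004   0.011 ] yel 0.9
-0.02 55 z 0.0914 w [-0.0013  0.0036  0.011 ] yel 0.95
-0.01 56 z 0.0915 w [-0.0017  0.004   0.0107] yel 0.95
-0.0 61 z 0.0917 w [-0.0013  0.0035  0.0115] yel 0.87
0.01 68 z 0.0918 w [-0.0014  0.0041  0.0109] yel 0.9
0.02 47 z 0.0878 w [-0.0004  0.0047  0.0102] yel 0.15
0.03 52 z 0.0875 w [-0.0005  0.0047  0.0106] yel 0.0
0.04 56 z 0.0878 w [-0.0004  0.0052  0.0106] yel 0.0
0.05 41 z 0.0841 w [0.0001 0.0052 0.0105] yel 0.0
0.06 15 z 0.0842 w [-0.0004  0.0053  0.0102] yel 0.0
```

```bash
python3 -c "
from h import *
to(.5527,.270,.088,-16.5)
z=np.load('w1.npz')"
```

```text
at [0.5534 0.2659 0.2416] jaw -16.7 -> delta [ 0.1536  0.0038 -0.002 ] turn -0.2 grip 0.0873 F [-0.2  1.7 -0.3] t 2.42
```

Emit:
step_arm([
  [1, 0.05, 0.003, -0.001, 0],
  [1, 0.1, 0.004, -0.002, 0],
  [1, 0.135, 0.004, -0.002, 0],
  [1, 0.153, 0.004, -0.002, 0],
  [1, 0.153, 0.004, -0.002, 0],
  [-1, 0.153, 0.004, -0.002, 0],
  [-1, 0.153, 0.004, -0.002, 0],
  [-1, 0.153, 0.004, -0.002, 0],
  [-1, 0.153, 0.004, -0.002, 0],
  [-1, 0.153, 0.004, -0.002, 0],
  [-1, 0.153, 0.004, -0.002, 0],
], newtons=30)

```text
time_s: 3.8
tool_pos: [0.5515, 0.2722, 0.0886]
tool_rot: [-164.0, 90.0, 179.5]
force: [-0.0, -0.0, -0.3]
grip_width: 0.0348
```

Still closing. I'll let it finish, then lift.

Emit:
step_arm([
  [-1, 0, 0, 0, 0],
  [-1, 0, 0, 0, 0],
  [-1, 0, 0, 0, 0],
  [-1, 0, 0, 0, 0],
  [-1, -0.02, 0, 0, 0],
  [-1, -0.06, 0, 0, 0],
  [-1, -0.09, 0, 0, 0],
  [-1, -0.09, 0, 0, 0],
])

```text
time_s: 4.8
tool_pos: [0.5537, 0.2731, 0.1832]
tool_rot: [49.4, 89.6, 32.8]
force: [0.3, -0.9, -0.2]
grip_width: 0.0116
```

```bash
python3 -c "
from h import *
to(.490,.035,.16,-16.5)
"
```

```text
at [0.5537 0.2731 0.1832] jaw -16.5 -> delta [ 0.0218 -0.2465  0.0066] turn -0.0 grip 0.0116 F [ 0.3 -0.9 -0.2] t 4.8
```

Emit:
step_arm([
  [-1, 0, -0.04, 0.001, 0],
  [-1, 0, -0.09, 0.002, 0],
  [-1, 0, -0.14, 0.004, 0],
  [-1, 0, -0.19, 0.005, 0],
  [-1, 0.02, -0.23, 0.006, 0],
  [-1, 0.05, -0.2465, 0.0066, 0],
  [-1, 0.09, -0.2465, 0.0066, 0],
  [-1, 0.125, -0.2465, 0.0066, 0],
  [-1, 0.14, -0.2465, 0.0066, 0],
  [-1, 0.15, -0.2465, 0.0066, 0],
  [-1, 0.15, -0.2465, 0.0066, 0],
])

```text
time_s: 6.18
tool_pos: [0.4879, 0.0341, 0.0287]
tool_rot: [20.0, 90.0, 3.5]
force: [0.2, 0.7, -0.4]
grip_width: 0.0113
```

```bash
python3 -c "
from h import *
to(.490,.035,.025,-16.5)
m,im,d=look('scene'); save('s2',im[120:440,180:520])
"
```

```text
at [0.4879 0.0341 0.0287] jaw -16.5 -> delta [0.0037 0.0014 0.0017] turn -0.0 grip 0.0113 F [ 0.2  0.7 -0.4] t 6.17
```

View pics/s2.png

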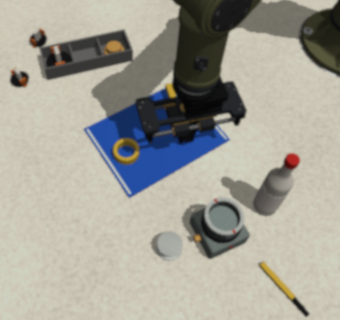

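Emit:
step_arm([
  [-1, 0.004, 0, 0, 0],
  [-1, 0.004, 0, 0, 0],
  [-0.2, 0.004, 0, 0, 0],
  [-0.2, 0.004, 0, 0, 0],
  [-0.2, 0.004, 0, 0, 0],
  [-0.2, 0.004, 0, 0, 0],
  [-0.2, -0.03, 0, 0, 0],
  [-0.2, -0.09, 0, 0, 0],
  [-0.2, -0.15, 0, 0, 0],
  [-0.2, -0.15, 0, 0, 0],
])

```text
time_s: 7.48
tool_pos: [0.4912, 0.0344, 0.1836]
tool_rot: [35.4, 89.4, 18.9]
force: [1.0, -0.4, -1.0]
grip_width: 0.0348
```

```bash
python3 -c "
from h import *
to(.625,-.274,.2,-12)
m,im,d=look('scene');P=cloud(m,d)
H,S,V=cv2.split(cv2.cvtColor(im,cv2.COLOR_RGB2HSV))
k=(d>0)&(H>18)&(H<35)&(S>120)&(abs(P[...,0]-.48)<.08)&(abs(P[...,1])<.12)&(P[...,2]<.1)
q=P[k];print(len(q),cv2.minAreaRect(q[:,:2].astype(np.float32)),np.percentile(q[:,2],[5,50,95]))
"
```

```text
at [0.4912 0.0344 0.1836] jaw -16.5 -> delta [-0.0161 -0.2575  0.2162] turn -4.5 grip 0.0348 F [ 1.  -0.4 -1. ] t 7.47
228 ((0.4676751494407654, -0.03613084554672241), (0.09721861034631729, 0.012879591435194016), 74.4659194946289) [0.0109884  0.01433653 0.0167737 ]
```

Emit:
step_arm([
  [-0.2, -0.005, -0.04, 0.034, 0],
  [-0.2, -0.01, -0.08, 0.067, 0],
  [-0.2, -0.016, -0.12, 0.1, 0],
  [-0.2, -0.016, -0.16, 0.134, -2],
  [-0.2, -0.016, -0.2, 0.168, -4],
  [-0.2, -0.016, -0.235, 0.198, -4.5],
  [-0.2, -0.016, -0.2575, 0.216, -4.5],
  [-0.2, -0.016, -0.2575, 0.216, -4.5],
])

```text
time_s: 8.52
tool_pos: [0.62, -0.2772, 0.1919]
tool_rot: [-150.4, 89.7, -162.7]
force: [-0.1, 0.2, -0.2]
grip_width: 0.0347
```

```bash
python3 - <<'E'
from h import *
to(.625,-.274,.06,-12)
m,im,d=look('wrist');P=cloud(m,d); save('w2',im); np.savez("w2.npz",im=im,P=P,d=d)
H,S,V=cv2.split(cv2.cvtColor(im,cv2.COLOR_RGB2HSV))
def box(x0,x1,y0,y1,z0,z1): return (d>0)&(P[...,0]>x0)&(P[...,0]<x1)&(P[...,1]>y0)&(P[...,1]<y1)&(P[...,2]>z0)&(P[...,2]<z1)
def fit(n,k):
    q=P[k][:,:2].astype(np.float32)
    if len(q)>5: r=cv2.minAreaRect(q); print(n,len(q),np.round(r[0],4),np.round(r[1],4),round(r[2],1),np.round(np.median(P[k][:,2]),4))
fit("rib",box(.58,.67,-.32,-.22,.049,.059)&(S<100))
fit("tabs",box(.58,.67,-.32,-.22,.03,.042)&(S>130)&(H<20))
fit("tray",box(.43,.70,-.36,-.18,.032,.040)&(S<100))
E
```

```text
at [ 0.62   -0.2772  0.1919] jaw -12.3 -> delta [0.1319 0.0045 0.0047] turn -0.3 grip 0.0347 F [-0.1  0.2 -0.2] t 8.53
rib 488 [ 0.6268 -0.273 ] [0.0236 0.0097] 78.0 0.0533
tabs 482 [ 0.6265 -0.2731] [0.056  0.0194] 79.2 0.0372
tray 5264 [ 0.5637 -0.2591] [0.0688 0.2006] 77.2 0.0364
```

View pics/w2.png

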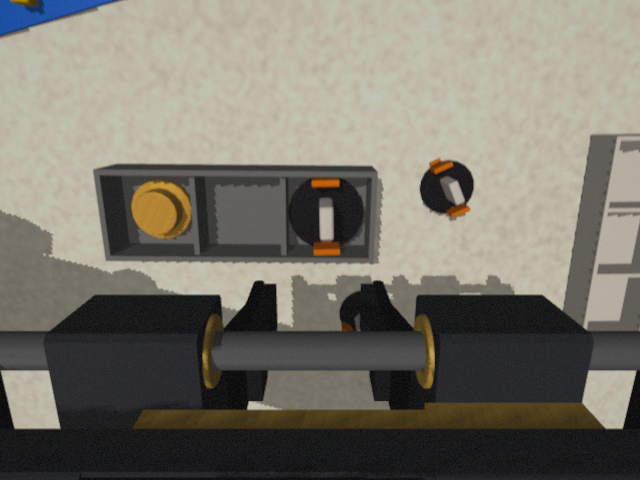

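Emit:
step_arm([
  [-0.2, 0.03, 0.003, 0.003, -1],
  [-0.2, 0.08, 0.0058, 0.0062, -1.2],
  [-0.2, 0.11, 0.0058, 0.0062, -1.2],
  [-0.2, 0.1275, 0.0058, 0.0062, -1.2],
  [-0.2, 0.1325, 0.0058, 0.0062, -1.2],
  [-0.2, 0.1325, 0.0058, 0.0062, -1.2],
  [-1, 0.1325, 0.0058, 0.0062, -1.2],
  [-1, 0.1325, 0.0058, 0.0062, -1.2],
  [-1, 0.1325, 0.0058, 0.0062, -1.2],
  [-1, 0.1325, 0.0058, 0.0062, -1.2],
  [-1, 0.1325, 0.0058, 0.0062, -1.2],
], newtons=30)

```text
time_s: 9.95
tool_pos: [0.6284, -0.27, 0.0624]
tool_rot: [159.3, 90.0, 148.4]
force: [-3.0, 1.4, 4.2]
grip_width: 0.0094
```

Emit:
step_arm([
  [-1, 0, 0, 0, 0],
  [-1, -0.01, 0, 0, 0],
  [-1, -0.03, 0, 0, 0],
  [-1, -0.06, 0, 0, 0],
  [-1, -0.08, 0, 0, 0],
  [-1, -0.08, 0, 0, 0],
])

```text
time_s: 10.7
tool_pos: [0.6305, -0.2705, 0.145]
tool_rot: [-3.1, 89.7, -13.9]
force: [-0.3, -0.9, -1.4]
grip_width: 0.0096
```

```bash
python3 -c "
from h import *
to(.69,.05,.062,-6)
m,im,d=look('scene'); save('s3',im[120:300,180:420])
m,im,d=look('wrist'); save('w3',im)
P=cloud(m,d);H,S,V=cv2.split(cv2.cvtColor(im,cv2.COLOR_RGB2HSV))
k=(d>0)&(S>130)&(H<20)&(d<.3); print(k.sum(),np.round(np.median(P[k],0),3) if k.any() else '')
"
```

```text
at [ 0.6305 -0.2705  0.145 ] jaw -10.8 -> delta [ 0.0829  0.326  -0.002 ] turn -4.8 grip 0.0096 F [-0.3 -0.9 -1.4] t 10.7
7359 [ 0.609 -0.246  0.026]
```

View pics/s3.png

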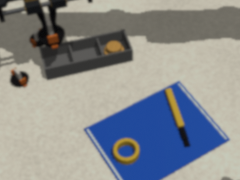

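Emit:
step_arm([
  [-1, 0, 0.03, 0, -1],
  [-1, 0, 0.08, 0, -2],
  [-1, 0, 0.13, 0, -3],
  [-1, 0, 0.18, -0.001, -4],
  [-1, 0, 0.23, -0.001, -4.8],
  [-1, 0, 0.28, -0.002, -4.8],
  [-1, 0.01, 0.31, -0.002, -4.8],
  [-1, 0.035, 0.326, -0.002, -4.8],
  [-1, 0.055, 0.326, -0.002, -4.8],
  [-1, 0.07, 0.326, -0.002, -4.8],
  [-1, 0.077, 0.326, -0.002, -4.8],
  [-1, 0.077, 0.326, -0.002, -4.8],
])

```text
time_s: 12.3
tool_pos: [0.688, 0.0495, 0.0648]
tool_rot: [-132.1, 90.0, -138.3]
force: [0.2, 0.6, -0.6]
grip_width: 0.0096
```

```bash
python3 -c "
from h import *
to(.69,.05,.060,-6)"
```

```text
at [0.688  0.0495 0.0648] jaw -6.1 -> delta [0.0048 0.0007 0.002 ] turn -0.1 grip 0.0096 F [ 0.2  0.6 -0.6] t 12.3
```

Lower in small steps until it touches.

Emit:
step_arm([
  [-1, 0.002, 0, 0, 0],
  [-1, 0.004, 0, 0, 0],
  [-1, 0.006, 0, 0, 0],
  [-1, 0.006, 0, 0, 0],
])

```text
time_s: 12.8
tool_pos: [0.688, 0.0508, 0.059]
tool_rot: [135.0, 90.0, 129.0]
force: [0.2, 0.0, -0.4]
grip_width: 0.0095
```

Emit:
step_arm([
  [-1, 0.001, 0, 0, 0],
  [-1, 0.002, 0, 0, 0],
  [-1, 0.003, 0, 0, 0],
  [-1, 0.003, 0, 0, 0],
])

```text
time_s: 13.3
tool_pos: [0.6883, 0.0508, 0.0582]
tool_rot: [80.2, 89.9, 74.2]
force: [-4.8, 0.1, 10.1]
grip_width: 0.0094
```

Emit:
step_arm([
  [-0.3, 0, 0, 0, 0],
  [-0.3, 0, 0, 0, 0],
  [-0.3, -0.001, 0, 0, 0],
  [0.5, -0.03, 0, 0, 0],
  [0.5, -0.07, 0, 0, -9],
  [0.5, -0.1, 0, 0, -19],
  [0.5, -0.12, 0, 0, -29],
  [0.5, -0.12, 0, 0, -39],
  [0.5, -0.12, 0, 0, -49],
  [0.5, -0.12, 0, 0, -59],
  [0.5, -0.12, 0, 0, -69],
  [0.5, -0.12, 0, 0, -79],
])

```text
time_s: 14.8
tool_pos: [0.6881, 0.0506, 0.1758]
tool_rot: [133.1, 90.0, -153.6]
force: [0.3, 0.1, -0.2]
grip_width: 0.0652
```

Emit:
step_arm([
  [0.5, 0, 0, 0, -10.5],
  [0.5, 0, 0, 0, -11],
  [0.5, 0, 0, 0, -11],
])

```text
time_s: 15.18
tool_pos: [0.6881, 0.0505, 0.1759]
tool_rot: [81.0, 90.0, 164.8]
force: [-0.3, -0.5, -0.0]
grip_width: 0.0656
```

```bash
python3 - <<'E'
from h import *
to(.688,.051,.036,84)
print(monitor.get_obs()["qpos"])
for c in ["wrist","top","scene"]:
    m,im,d=look(c);P=cloud(m,d); save('4'+c,im)
    H,S,V=cv2.split(cv2.cvtColor(im,cv2.COLOR_RGB2HSV))
    def box(x0,x1,y0,y1,z0,z1): return (d>0)&(P[...,0]>x0)&(P[...,0]<x1)&(P[...,1]>y0)&(P[...,1]<y1)&(P[...,2]>z0)&(P[...,2]<z1)
    def fit(n,k):
        q=P[k][:,:2].astype(np.float32)
        if len(q)>5: r=cv2.minAreaRect(q); print(c,n,len(q),np.round(r[0],4),np.round(r[1],4),round(r[2],1),np.round(np.median(P[k][:,2]),4))
    fit("rib",box(.64,.74,.0,.1,.042,.056)&(S<100))
    fit("tabs",box(.64,.74,.0,.1,.01,.04)&(S>130)&(H<20))
    fit("rim",box(.49,.60,.17,.28,.076,.0835)&(S<100))
    fit("housing",box(.47,.61,.15,.31,.033,.047))
E
```

```text
at [0.6881 0.0505 0.1759] jaw 83.8 -> delta [1.399e-01 1.000e-04 5.000e-04] turn -0.2 grip 0.0656 F [-0.3 -0.5 -0. ] t 15.18
[-19.13728754  25.60025263  17.37500562  82.23575379  -7.74312084
  73.34412522  82.64852176]
wrist rib 581 [0.6873 0.0475] [0.0234 0.01  ] 83.6 0.0492
wrist tabs 561 [0.6853 0.0475] [0.056  0.0293] 78.3 0.0328
wrist rim 144 [0.5738 0.2191] [0.0187 0.0019] 81.9 0.079
wrist housing 2817 [0.5731 0.221 ] [0.0757 0.0178] 82.1 0.0394
top rim 252 [0.5405 0.2235] [0.0638 0.0627] 36.4 0.0793
top housing 388 [0.5408 0.2232] [0.0761 0.0762] 84.2 0.039
scene rib 27 [0.6878 0.0551] [0.0099 0.0088] 4.4 0.0485
scene tabs 97 [0.6875 0.0672] [0.0169 0.0253] 88.5 0.0255
scene rim 459 [0.5417 0.2241] [0.0646 0.0634] 27.7 0.0796
scene housing 616 [0.5427 0.2243] [0.0763 0.0755] 84.1 0.0392
```

View pics/4wrist.png

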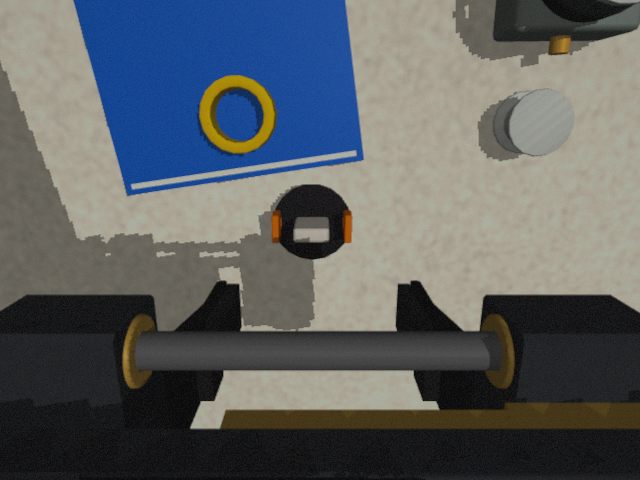

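Emit:
step_arm([
  [0.5, 0.05, 0, 0, -0.2],
  [0.5, 0.1, 0, 0, -0.2],
  [0.5, 0.128, 0, 0, -0.2],
  [0.5, 0.138, 0, 0, -0.2],
  [0.5, 0.138, 0, 0, -0.2],
  [-1, 0.138, 0, 0, -0.2],
  [-1, 0.138, 0, 0, -0.2],
  [-1, 0.138, 0, 0, -0.2],
  [-1, 0.138, 0, 0, -0.2],
  [-1, 0.138, 0, 0, -0.2],
  [-1, 0.138, 0, 0, -0.2],
], newtons=30)

```text
time_s: 16.7
tool_pos: [0.6895, 0.0507, 0.0403]
tool_rot: [-75.1, 89.8, 9.0]
force: [-0.8, -0.1, 7.3]
grip_width: 0.0409
```

```bash
python3 -c "
from h import *
to(.5437,.2257,.17,84.2)"
```

```text
at [0.6895 0.0507 0.0403] jaw 84.2 -> delta [-0.1301  0.1624  0.1594] turn -0.0 grip 0.0409 F [-0.8 -0.1  7.3] t 16.7
```

Emit:
step_arm([
  [-1, -0.01, 0, 0, 0],
  [-1, -0.05, 0, 0, 0],
  [-1, -0.1, 0.01, 0.01, 0],
  [-1, -0.12, 0.045, 0.045, 0],
  [-1, -0.12, 0.085, 0.085, 0],
  [-1, -0.12, 0.12, 0.12, 0],
  [-1, -0.12, 0.145, 0.145, 0],
  [-1, -0.11, 0.16, 0.16, 0],
  [-1, -0.11, 0.16, 0.16, 0],
  [-1, -0.11, 0.16, 0.16, 0],
])

```text
time_s: 17.95
tool_pos: [0.5463, 0.2241, 0.1479]
tool_rot: [-156.5, 89.9, -72.4]
force: [0.6, -0.1, -0.3]
grip_width: 0.0404
```

```bash
cat > rel.py <<'E'
from h import *
to(.546,.226,.11,84.2)
out=[]
for c in ["wrist","scene","top"]:
    m,im,d=look(c);P=cloud(m,d); save('r'+c+str(int(monitor.get_obs()["time_s"]*10)),im)
    H,S,V=cv2.split(cv2.cvtColor(im,cv2.COLOR_RGB2HSV))
    def box(x0,x1,y0,y1,z0,z1): return (d>0)&(P[...,0]>x0)&(P[...,0]<x1)&(P[...,1]>y0)&(P[...,1]<y1)&(P[...,2]>z0)&(P[...,2]<z1)
    def fit(n,k):
        q=P[k][:,:2].astype(np.float32)
        if len(q)>5: r=cv2.minAreaRect(q); print(c,n,len(q),np.round(r[0],4),np.round(r[1],4),round(r[2],1),"z",np.round(np.percentile(P[k][:,2],[5,50,95]),4))
    fit("orange",box(.49,.6,.17,.28,.088,.2)&(S>130)&(H<18))
    fit("black",box(.49,.6,.17,.28,.1,.135)&(V<60))
    fit("rim",box(.49,.60,.17,.28,.076,.0835)&(S<100))
    fit("housing",box(.47,.61,.15,.31,.033,.047))
E
python3 rel.py; ls pics
```

```text
at [0.5463 0.2241 0.1479] jaw 84.0 -> delta [0.0379 0.0005 0.0019] turn -0.2 grip 0.0404 F [ 0.6 -0.1 -0.3] t 17.95
wrist orange 1775 [0.5459 0.2248] [0.0504 0.0336] 88.1 z [0.1229 0.1401 0.1419]
wrist black 5958 [0.5396 0.2258] [0.0581 0.0449] 83.9 z [0.1211 0.1222 0.1242]
wrist rim 2072 [0.5292 0.2261] [0.0639 0.0366] 84.9 z [0.0782 0.0796 0.0806]
wrist housing 3105 [0.5272 0.2266] [0.0762 0.0449] 84.2 z [0.036  0.0392 0.0407]
scene orange 56 [0.5446 0.2065] [0.0068 0.0198] 78.5 z [0.1221 0.1349 0.1436]
scene black 332 [0.5614 0.2222] [0.0496 0.0247] 71.4 z [0.1208 0.1224 0.1243]
scene rim 221 [0.5578 0.2299] [0.032  0.0631] 19.8 z [0.0775 0.0796 0.0816]
scene housing 548 [0.5477 0.2246] [0.0764 0.0658] 84.3 z [0.0352 0.0392 0.0439]
top black 19 [0.5215 0.2262] [0.01   0.0079] 14.5 z [0.1197 0.1221 0.1266]
top rim 58 [0.5204 0.2098] [0.0152 0.0484] 28.6 z [0.0771 0.0793 0.083 ]
top housing 161 [0.5077 0.2077] [0.0289 0.0558] 26.2 z [0.0349 0.0388 0.045 ]
4scene.png
4top.png
4wrist.png
a.png
rscene180.png
rtop181.png
rwrist180.png
s2.png
s3.png
scene.png
top.png
w1.png
w2.png
w3.png
```

```bash
cat > rel2.py <<'E'
from h import *
from scipy.optimize import least_squares
def circ(q,r0):
    # outer contour by angle about a running centre; keep radial maxima, robust known-radius fit
    c=q.mean(0)
    for _ in range(15):
        v=q-c; th=np.arctan2(v[:,1],v[:,0]); r=np.hypot(*v.T); b=(th/np.radians(4)).astype(int)
        e=np.array([q[b==i][np.argsort(r[b==i])[-max(1,(b==i).sum()//20)]] for i in np.unique(b)])
        s=least_squares(lambda p:np.hypot(*(e-p).T)-r0,c,loss="soft_l1",f_scale=.0005); c=s.x
    return c,np.median(abs(s.fun)),len(e)
def run(zf,cams=("wrist","scene")):
    to(.546,.226,.11,84.2)
    for c in cams:
        m,im,d=look(c);P=cloud(m,d); H,S,V=cv2.split(cv2.cvtColor(im,cv2.COLOR_RGB2HSV))
        rad=np.hypot(P[...,0]-.545,P[...,1]-.2255)
        f=(d>0)&(rad<.036)&(abs(P[...,2]-zf)<.003)&(V<80)
        g=(d>0)&(rad<.038)&(abs(P[...,2]-.0795)<.003)&(S<100)&(rad>.02)
        cf=circ(P[f][:,:2],.029); cg=circ(P[g][:,:2],.032)
        print(c,f.sum(),g.sum(),"flange",np.round(cf[0],4),round(cf[1],5),cf[2],"rim",np.round(cg[0],4),round(cg[1],5),cg[2],"rim-cap",np.round(cg[0]-cf[0],4))
if __name__=="__main__":
    import sys; run(float(sys.argv[1]))
E
python3 rel2.py .122; python3 -c "
import cv2,numpy as np
a=cv2.imread('pics/rwrist180.png');b=cv2.imread('pics/rscene180.png')[270:450,310:500]
cv2.imwrite('pics/v6.png',np.vstack([cv2.resize(a[100:480,60:580],(520,380)),cv2.resize(b,(520,220))]))"
```

```text
at [0.5464 0.2243 0.1482] jaw 84.0 -> delta [0.0381 0.0006 0.0016] turn -0.2 grip 0.0404 F [-0.4  0.1 -1.1] t 18.1
wrist 5762 2062 flange [0.5466 0.2254] 0.00067 69 rim [0.5428 0.2249] 7e-05 50 rim-cap [-0.0038 -0.0005]
scene 336 224 flange [0.5435 0.2266] 0.00064 35 rim [0.5418 0.2244] 0.00032 46 rim-cap [-0.0017 -0.0022]
```

View pics/v6.png

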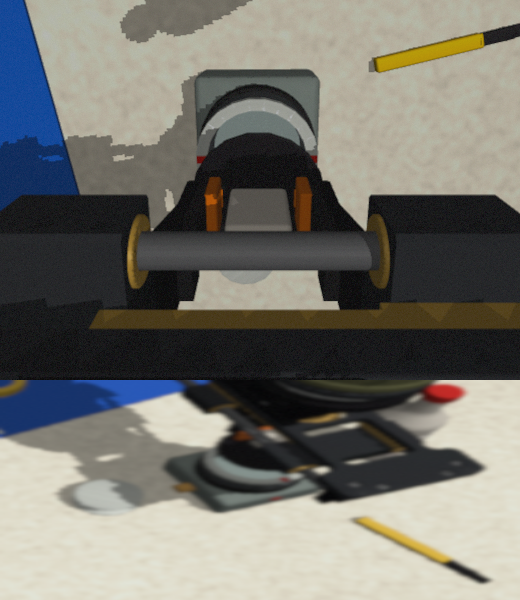

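```bash
sed -i 's/    return c,np.median/    k=abs(s.fun)<.0006; s=least_squares(lambda p:np.hypot(*(e[k]-p).T)-r0,c); c=s.x; e=e[k]; a=np.degrees(np.arctan2(*(e-c).T[::-1])); print("   arc",np.round(np.sort(a)[::6]))\n    return c,np.median/' rel2.py; sed -i 's/f=(d>0)&(rad<.036)/f=(d>0)\&(rad<.036)\&WIN/; s/        rad=np/        az=np.degrees(np.arctan2(P[...,1]-.2255,P[...,0]-.545)); WIN=(abs((az-174+180)%360-180)<75) if c=="wrist" else (abs((az-30+180)%360-180)<80)\n        rad=np/' rel2.py; python3 rel2.py .122
```

```text
at [0.546  0.225  0.1482] jaw 84.1 -> delta [0.0382 0.0001 0.001 ] turn -0.1 grip 0.0409 F [ 0.2  0.3 -0.7] t 18.2
   arc [-176. -153. -131.  106.  139.  163.]
   arc [-177. -154. -128. -105.   88.  109.  136.  157.]
wrist 5209 2029 flange [0.5465 0.2261] 0.00016 35 rim [0.5428 0.2249] 0.00012 48 rim-cap [-0.0037 -0.0012]
   arc [-36.   4.  33.  64.]
   arc [-73. -39.  -9.  20.  50.  85.]
scene 282 221 flange [0.5434 0.2259] 0.00027 19 rim [0.5418 0.2243] 0.00024 36 rim-cap [-0.0016 -0.0016]
```

Emit:
step_arm([
  [-1, 0, 0.0024, -0.0017, 0],
  [-1, 0.01, 0.0024, -0.0017, 0],
  [-1, 0.021, 0.0024, -0.0017, 0],
  [-1, 0.021, 0.0024, -0.0017, 0],
])

```text
time_s: 18.8
tool_pos: [0.5415, 0.2243, 0.1253]
tool_rot: [123.2, 89.8, -152.6]
force: [0.0, 1.3, -1.0]
grip_width: 0.041
```

```bash
python3 rel2.py .101
```

```text
at [0.5415 0.2243 0.1253] jaw 84.2 -> delta [ 0.0153 -0.0043  0.0022] turn -0.0 grip 0.041 F [ 0.   1.3 -1. ] t 18.8
   arc [-179. -155. -129.  106.  129.  152.  180.]
   arc [-177. -153. -130. -105.  102.  127.  148.  172.]
wrist 5416 1955 flange [0.5421 0.2253] 0.00021 37 rim [0.5428 0.2249] 9e-05 44 rim-cap [ 0.0008 -0.0004]
   arc [-175.  159.]
   arc [-87. -52. -24.  15.  50.  81.]
scene 233 202 flange [0.5797 0.2298] 0.00014 9 rim [0.5416 0.2244] 0.00028 34 rim-cap [-0.0381 -0.0054]
```

Emit:
step_arm([
  [-1, 0, -0.001, -0.0003, 0],
  [-1, 0.004, -0.001, -0.0003, 0],
  [-1, 0.008, -0.001, -0.0003, 0],
  [-1, 0.01, -0.001, -0.0003, 0],
  [-1, 0.01, -0.001, -0.0003, 0],
])

```text
time_s: 19.52
tool_pos: [0.5434, 0.2242, 0.1168]
tool_rot: [123.6, 90.0, -152.2]
force: [0.2, 0.2, -0.4]
grip_width: 0.0406
```

```bash
python3 rel2.py .091
```

```text
at [0.5434 0.2242 0.1168] jaw 84.2 -> delta [ 0.0068 -0.0024  0.0021] turn -0.0 grip 0.0406 F [ 0.2  0.2 -0.4] t 19.52
   arc [-177. -154. -131.  109.  134.  158.]
   arc [-178. -156. -129. -108.  107.  129.  155.  177.]
wrist 5361 2143 flange [0.5439 0.2252] 0.00019 36 rim [0.5429 0.2249] 7e-05 43 rim-cap [-0.001  -0.0003]
   arc [-42. -16.  16.  50.]
   arc [-83. -46. -14.  26.  50.  77.]
scene 236 177 flange [0.5414 0.2252] 0.00027 20 rim [0.5419 0.2247] 0.00014 31 rim-cap [ 0.0004 -0.0006]
```

Both views agree within 1 mm and there's no contact force, so I'll continue down.

Emit:
step_arm([
  [-1, 0.002, 0.0002, -0.0004, 0],
  [-1, 0.004, 0.0002, -0.0004, 0],
  [-1, 0.006, 0.0002, -0.0004, 0],
  [-1, 0.007, 0.0002, -0.0004, 0],
  [-1, 0.007, 0.0002, -0.0004, 0],
])

```text
time_s: 20.25
tool_pos: [0.5433, 0.2239, 0.1099]
tool_rot: [119.2, 90.0, -156.6]
force: [0.5, 0.4, 0.1]
grip_width: 0.0408
```

```bash
python3 rel2.py .084; python3 - <<'E'
from h import *
m,im,d=look("wrist");P=cloud(m,d);V=im.max(-1)
f=(d>0)&(V<80)&(np.hypot(P[...,0]-.5434,P[...,1]-.225)<.028)&(P[...,0]<.53)&(P[...,2]>.07)&(P[...,2]<.1)
print(np.percentile(P[f][:,2],[5,50,95]))
E
```

```text
at [0.5433 0.2239 0.1099] jaw 84.2 -> delta [-0.0001 -0.0025  0.0024] turn -0.0 grip 0.0408 F [0.5 0.4 0.1] t 20.25
   arc [-179. -152. -130.  110.  136.  159.]
   arc [-178. -153. -128. -106.  109.  134.  157.]
wrist 5361 1812 flange [0.5438 0.2249] 0.0002 36 rim [0.5428 0.2248] 8e-05 42 rim-cap [-0.001  -0.0001]
   arc [-152.]
   arc [-175.  -55.  -25.   18.   59.]
scene 226 148 flange [0.5808 0.229 ] 0.00011 5 rim [0.5419 0.2248] 0.00026 27 rim-cap [-0.0389 -0.0042]
[0.08343828 0.08442284 0.08545407]
```

Emit:
step_arm([
  [-1, 0.001, 0.0003, 0, 0],
  [-1, 0.002, 0.0003, 0, 0],
  [-1, 0.003, 0.0003, 0, 0],
  [-1, 0.003, 0.0003, 0, 0],
])

```text
time_s: 20.9
tool_pos: [0.5431, 0.2239, 0.1082]
tool_rot: [-8.1, 90.0, 76.0]
force: [-3.5, -1.2, 6.9]
grip_width: 0.0409
```

Emit:
step_arm([
  [-1, 0.001, 0, 0, 0],
  [-1, 0.001, 0, 0, 0],
  [0.5, 0.0005, 0, 0, 0],
  [0.5, 0.0005, 0, 0, 0],
  [0.5, 0.0005, 0, 0, 0],
  [0.5, 0.0005, 0, 0, 0],
  [0.5, 0.0005, 0, 0, 0],
])

```text
time_s: 21.78
tool_pos: [0.543, 0.2239, 0.1063]
tool_rot: [126.0, 90.0, -149.8]
force: [0.3, 0.6, -0.3]
grip_width: 0.0649
```

```bash
python3 - <<'E'
from h import *
to(.5433,.224,.2,84.2)
m,im,d=look("wrist");P=cloud(m,d);V=im.max(-1); save("w7",im[100:480,60:580])
H,S,_=cv2.split(cv2.cvtColor(im,cv2.COLOR_RGB2HSV))
f=(d>0)&(V<80)&(np.hypot(P[...,0]-.5434,P[...,1]-.225)<.028)&(P[...,0]<.53)&(P[...,2]>.07)&(P[...,2]<.1)
print(np.percentile(P[f][:,2],[5,50,95]))
k=(d>0)&(S>130)&(H<18)&(np.hypot(P[...,0]-.5434,P[...,1]-.225)<.034)&(P[...,2]>.08); print(k.sum(),cv2.minAreaRect(P[k][:,:2].astype(np.float32)),np.percentile(P[k][:,2],[5,50,95]))
E
```

```text
at [0.543  0.2239 0.1063] jaw 84.2 -> delta [-0.0937 -0.0003  0.0002] turn -0.0 grip 0.0649 F [ 0.3  0.6 -0.3] t 21.77
[0.08164532 0.08261382 0.08362415]
1870 ((0.5365477204322815, 0.2240554839372635), (0.05969836935400963, 0.03928479179739952), 81.98091888427734) [0.08335238 0.09975005 0.10234108]
```

View pics/w7.png

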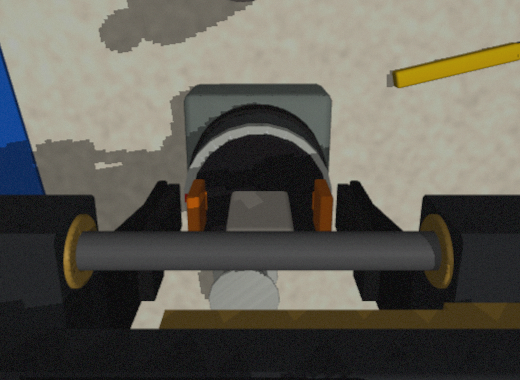

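The flange is down at its expected height (0.0826 m) and the tabs have sprung out. I'll back off and check.

Emit:
step_arm([
  [0.5, -0.01, 0, 0, 0],
  [0.5, -0.05, 0, 0, 0],
  [0.7, -0.1, 0, 0, 0],
  [0.7, -0.14, 0, 0, 0],
  [0.7, -0.14, -0.06, 0, 0],
  [0.7, -0.14, -0.1, 0, 0],
  [0.7, -0.14, -0.1, 0, 0],
])

```text
time_s: 22.7
tool_pos: [0.6446, 0.212, 0.2459]
tool_rot: [-163.5, 89.9, -79.5]
force: [-1.5, 0.2, -0.4]
grip_width: 0.0736
```

```bash
python3 - <<'E'
from h import *
to(.5433,.224,.2,84.2)
for c in ["wrist","scene"]:
    m,im,d=look(c);P=cloud(m,d);H,S,V=cv2.split(cv2.cvtColor(im,cv2.COLOR_RGB2HSV)); save("e"+c,im)
    def rep(n,k):
        q=P[k]
        if len(q)>5: r=cv2.minAreaRect(q[:,:2].astype(np.float32)); print(c,n,len(q),np.round(r[0],4),np.round(r[1],4),round(r[2],1),np.round(np.percentile(q[:,2],[5,50,95]),4))
    rad=np.hypot(P[...,0]-.543,P[...,1]-.225); ok=(d>0)&(rad<.04)
    rep("tabs",ok&(S>130)&(H<18)&(P[...,2]>.09)&(rad<.034)); rep("rib",ok&(P[...,2]>.11)&(P[...,2]<.13)&(S<100)); rep("flange",ok&(V<80)&(P[...,2]>.079)&(P[...,2]<.088)); rep("rim",ok&(rad>.027)&(P[...,2]>.075)&(P[...,2]<.0815)&(V>80)); rep("housing",(d>0)&(rad<.06)&(abs(P[...,2]-.04)<.005))
    rep("pry",(d>0)&(H>18)&(H<35)&(S>120)&(abs(P[...,0]-.48)<.08)&(abs(P[...,1])<.12)&(P[...,2]<.1))
    for t in ["bottle","spool","tape","adapter"]:
        for r in regions_of(c,t)[:1]: print(t,round(r["p"],2),np.round(np.median(P[r["pixels"]&(d>0)],0),3))
s=cv2.imread("pics/escene.png")[270:450,310:500]; w=cv2.imread("pics/ewrist.png")
cv2.imwrite("pics/v8.png",np.hstack([cv2.resize(s,(400,400)),cv2.resize(w,(400,300))[:].copy() if 0 else cv2.resize(w[100:340,200:440],(400,400))]))
E
```

```text
at [0.6446 0.212  0.2459] jaw 84.0 -> delta [0.0459 0.102  0.0014] turn -0.2 grip 0.0736 F [-1.5  0.2 -0.4] t 22.7
wrist tabs 588 [0.5429 0.2257] [0.0556 0.02  ] 84.0 [0.0947 0.1014 0.1029]
wrist rib 705 [0.543  0.2256] [0.0236 0.0097] 84.1 [0.1157 0.1175 0.1187]
wrist flange 4684 [0.5435 0.2265] [0.0604 0.0579] 47.3 [0.0813 0.0827 0.084 ]
wrist rim 1099 [0.5428 0.2253] [0.0636 0.0634] 10.0 [0.0784 0.0797 0.0809]
wrist housing 2519 [0.5428 0.2251] [0.076 0.076] 84.3 [0.0367 0.0392 0.0407]
wrist pry 919 [4.771e-01 1.000e-04] [0.0562 0.0137] 74.0 [0.0122 0.0142 0.0157]
bottle 0.2 [0.541 0.201 0.101]
spool 0.79 [0.631 0.208 0.027]
tape 0.85 [0.605 0.007 0.019]
scene housing 149 [0.5461 0.2596] [0.0055 0.0739] 84.6 [0.0358 0.0385 0.0413]
bottle 0.76 [0.448 0.232 0.106]
spool 0.63 [0.636 0.209 0.027]
tape 0.57 [0.614 0.006 0.019]
adapter 0.44 [ 0.502 -0.244  0.025]
```

View pics/v8.png

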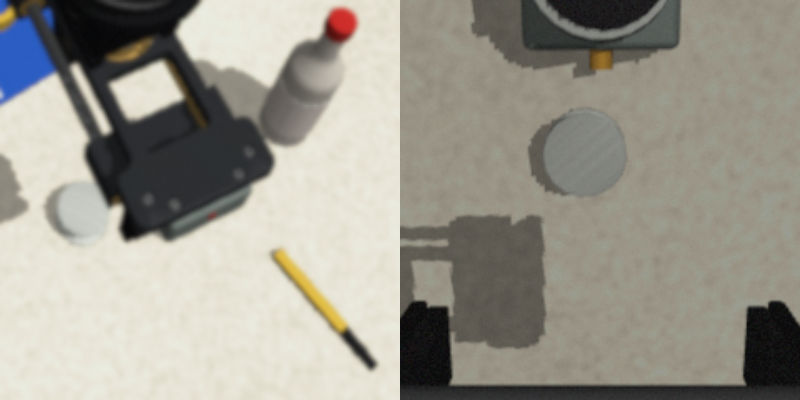

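Tabs measure 55.6 mm over the pads (56 mm at rest), the rib is centred and the flange is flush. I'm handing it in.

```bash
python3 -c "
from h import *
print(env.sign_off())"
```

```text
the job is handed in; nothing more can be done
None
```

The camera is ready to put away, and I handed the job in at about 23 s. No verdict is reported at hand-in.

I took the pry tool by its blade end, because a grasp on the handle would have put the gripper body into the bottle, and laid it on the mat. I lifted the cap from the tray by its rib and stood it on the bench. Then I gripped it again by the tabs, pinched to about 41 mm, lowered it into the mouth and released it.

**Last checks, wrist camera after backing off:**
- **Cap position:** the rib is centred on the barrel within about 0.5 mm and aligned with the housing within about 0.3°.
- **Cap height:** the flange top is 3 mm above the rim, and the rib top is 38 mm above it, both as expected for a flush fit.
- **Tabs:** they measure 55.6 mm over both pads, against 56 mm fully sprung out.
- **Pry tool:** flat on the mat.
- **Other objects:** the spool, tape, bottle and adapter read within the 20 mm limit. The largest shift was 10 mm for the tape in the scene camera, but the wrist camera shows the tape unmoved.

**Checks that failed or disagreed:**
- The scene camera could not confirm the cap at the end because the arm blocked its view.
- One wrist detection of the bottle was a low-confidence false hit. The scene camera put the bottle at its starting place.
- The scene and wrist cameras differed by about 2 mm in x on the cap's position over the mouth. They agreed to about 1.5 mm once the cap was close to the rim.

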